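# Dip the parts brush in the tall tin

## Robot

A 7-joint arm with a two-finger parallel gripper is mounted at the origin on the work surface. World frame = base frame: x ahead of the robot, y to its left, z up, the work surface at z = 0. Lengths are in m, angles in degrees, forces in N, time in s.
With the tool pointing down it reaches from about 0.425 to 0.925 m from the base axis. Payload 6.8 kg.
Tool frame: the origin (TCP) lies at the very end of the fingers, on their centre line; the grasp point (between the pads) lies 19 mm behind it; y points along the fingers, x is the direction in which the jaws open and shut, and the axes are right-handed (so a half turn about y gives the same grasp; the last joint's range is limited). The gripper opens to 85 mm and grips with 20 to 120 N. Pads are 22 mm wide; open, the fingers measure 114 mm over their backs; the gripper's body (76 mm by 85 mm) begins 54 mm behind the grasp point. The pads swing forward as they close: fully open they stand 13 mm farther back than shut.
Start: joints at [-69.276, 27.33, 1.283, 89.118, -0.659, 63.558, -4.761], TCP at [0.306, 0.602, 0.231] pointing down, gripper open.
Joint ranges: [-169.35, 169.35], [-19.33, 120.38], [-80.79, 83.38], [13.8, 139.57], [-78.32, 258.32], [9.67, 109.79], [-169.56, 169.56]. Speed limits (degrees/s): [136.94, 136.94, 180, 180, 180, 180, 180].

## Interface

Orientations are given as a 3x3 rotation matrix whose columns are the frame's x, y, z axes.
In Python, from station import ctrl, vision gives the robot as it stands.
- The arm moves only by the tool step_arm, never from a script. Its argument "plan" is a list of rows, each an object of numbers: "x", "y", "z": the shift along the world's x, y, z in m; "wx", "wy", "wz": the turn, a rotation vector about the world's x, y, z in rad. In form: [{"x": .., "y": .., "z": .., "wx": .., "wy": .., "wz": ..}, ...]. A call has 1 to 20 rows; each row shifts and turns the commanded pose from where the row before left it; what a row does not reach is not made up. A row lasts 1/8 s, in which the tool goes at most 62.5 mm and 10.7 degrees, less where a joint would pass 70% of its speed; a pose out of reach is approached as far as the arm can. A call is refused whole if a number of a shift passes 0.0625 or a number of a turn 0.188, either way. A call with a gripper value outside its range is refused whole. "hand" is the closure, from 0 (fully open) to 1 (shut), set as the call begins (left out, the last holds). The fingers move at their own pace and stop on an object; "squeeze" is the grip in N (left out, the last holds). Time passes only in rows, so rows that do not move let the fingers close. It gives the time, the measured TCP pose, the force and the opening at its end, in the units of the state.
- ctrl.get_state(): the state, without advancing time (a new reading comes with each control period).
- vision.get_image(name): name is "scene" or "top" or "wrist"; returns a dict with "frame" (420x560x3 uint8, red, green, blue), "z_map" (420x560 float32, m along the optical axis (not along the pixel's ray), 0 where there is no reading), "fx", "fy", "cx", "cy" (pixels), "pose" (4x4, takes a point from camera to world coordinates). Camera axes: x right, y down, z forward; pixel columns grow to the right and rows downward; lengths in m; the calibration is good to about 2 mm. A picture is of the moment at which its call begins.
- ctrl.job_done(): hands the job in, once; it reports no verdict.
The state is a dict: "clock": time; "qpos": joint angles; "joint_vel": joint speeds; "effort": joint torques, N m; "tcp_pos": TCP position; "eef_rot": TCP orientation; "force": force on the tool from outside, world axes, zero at the start; "moment": the same for the moment, N m; "opening": finger opening in m.
Only numpy, scipy, OpenCV 4.12 (cv2) and the standard library are available. Lean on these libraries where they do the work, as an engineer would, in place of code of your own. Each camera call takes 0.05 s, during which the arm holds its last target. There are 200 camera calls.

## Task

At the parts-store bench, lift the round brush straight up out of its stand, dip its bristles down into the taller steel tin (not the wide shallow dish) and lift it out again. Then lower the brush back through the hole of its stand so that it hangs upright on its collar as before, without dropping it, and leave the tin and the dish standing where they are.

Things in the scene. Friction and masses are not known exactly. Their poses are not given: they have to be found in the camera images.
- brush: Round brush hanging upright by its collar, 155 mm long, 90 g. Origin: centre of the bristle end (lowest point); z up along the handle. Diameters, by height above the origin: 0-32 mm dark bristles, 22; 32-50 mm steel ferrule, 24; 50-85 mm wooden neck, 14; 85-91 mm flat aluminium collar, 60; 91-155 mm wooden grip, 26 (grip here, from above, any direction). Rigid throughout.
- stand_hole (a point): Centre of the round hole, 44 mm diameter, in the top plate of the fixed brush stand, at the plate's upper face, 105 mm above the table; z up, x and y along the plate's sides. Stand: dark steel plate 110 x 110 x 8 mm on four thin corner legs over a 6 mm base plate. The hanging brush has its bristle end 85 mm below this point, perhaps a little off centre.
- tin: The taller of the two open steel containers: a plain round straight-sided tin standing loose on the table, 70 mm high, 80 mm outside diameter, wall 3 mm, floor 4 mm thick, empty to look at, about 350 g. Origin: centre of its underside; z up.
- dish: The other open steel container, to be left alone: a shallow round dish standing loose on the table, 28 mm high, 110 mm in diameter, about 350 g. Origin: centre of its underside; z up.
Not all that is in view belongs to the job. Of the things shaped like the tin, the steel one is meant.

How it is judged:
By the outcome, as a careful person would: the job done as asked, in the order asked, and still so for the second after the job is handed in, with the robot touching nothing.
It also fails if it takes over 58 s, if anything falls off the work surface, if the arm or the gripper's body presses on something with over 40 N, if the wrist force passes 120 N, or if a joint passes its speed limit or range.

## Working session

There is one attempt and no reset: what is moved stays moved. The work goes in short steps, Python scripts to look and compute and a tool call to move; the robot and the scene stay as the last step left them, time stands still between calls to the robot, and variables do not carry over. Pictures are saved under pics/ and viewed, about 8 in all and at most 12, crops included, and the job is handed in when it is done.

Besides the shell and the picture viewer there is one more tool, called after ">>>" by a JSON object that holds its "op" and its "data", one argument or row to a line. step_arm: Moves the arm, as the interface text tells. Its arguments: {"type":"object","properties":{"plan":{"type":"array"},"hand":{"type":"number"},"squeeze":{"type":"number"}},"required":["plan"]}

```bash
mkdir -p pics; cat > h.py <<'E'
import numpy as np, cv2
from station import ctrl, vision
def look(n):
    im=vision.get_image(n); d=im["z_map"].astype(float); v,u=np.indices(d.shape)
    P=np.stack([(u-im["cx"])/im["fx"]*d,(v-im["cy"])/im["fy"]*d,d],-1)@im["pose"][:3,:3].T+im["pose"][:3,3]
    P[d==0]=np.nan
    return im,P
def save(im,fn): cv2.imwrite("pics/"+fn,im["frame"][:,:,::-1])
E
python3 - <<'E'
from h import *
s=ctrl.get_state(); print(s["clock"],s["tcp_pos"],s["eef_rot"],s["opening"],s["force"])
a=[]
for n in("scene","top"):
    im,P=look(n); np.save(n+".npy",P); a.append(im["frame"]); save(im,n+".png"); print(im["pose"].round(3).tolist(),im["fx"])
E
```

```text
0.0 [0.30531562 0.60132707 0.23032385] [[ 4.52709077e-01 -7.18802714e-04 -8.91657992e-01]
 [ 8.91656433e-01 -1.67134298e-03  4.52709633e-01]
 [-1.81567524e-03 -9.99998345e-01 -1.15707073e-04]] 0.08528697529087483 [ 0.00709905 -0.14275342 -0.39270208]
[[0.415, 0.546, -0.727, 1.15], [0.91, -0.266, 0.319, -0.287], [-0.019, -0.794, -0.607, 0.572], [0.0, 0.0, 0.0, 1.0]] 435.7488034352086
[[-0.013, -0.973, 0.232, 0.29], [-1.0, 0.013, 0.001, -0.055], [-0.004, -0.232, -0.973, 1.286], [0.0, 0.0, 0.0, 1.0]] 516.8287647574036
```

View pics/scene.png

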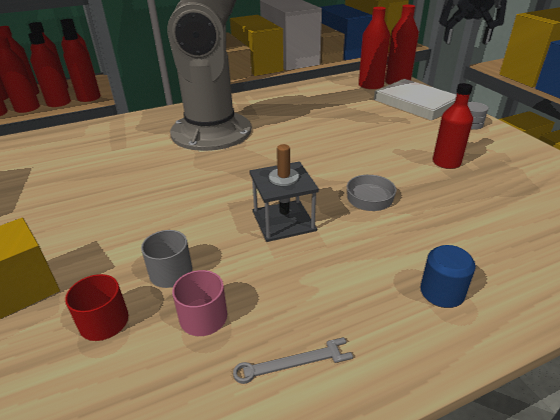

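View pics/top.png

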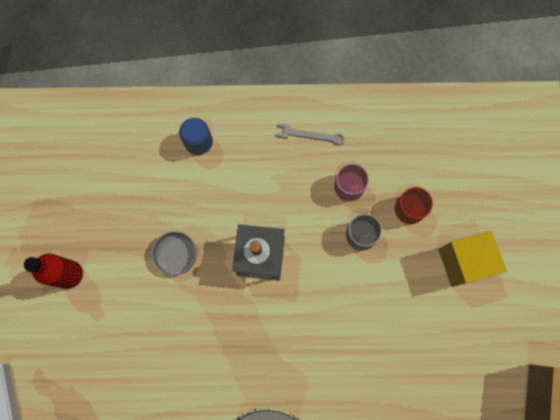

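The scene and top views agree. The brush is in its stand at top (257,248), the grey steel tin at (364,232), with a pink tin beside it at (351,182) and a red one at (414,205). The dish is at (175,254).

```bash
python3 - <<'E'
from h import *
def circ(p):
    c,r=cv2.minEnclosingCircle(p.astype(np.float32)); 
    A=np.c_[2*p,np.ones(len(p))]; s=np.linalg.lstsq(A,(p**2).sum(1),rcond=None)[0]
    return np.round(c,4),round(r,4),s[:2].round(4)
for n in("top","scene"):
    P=np.load(n+".npy")
    B=P.reshape(-1,3); 
    def sel(c,r,z0,z1):
        return B[(np.hypot(B[:,0]-c[0],B[:,1]-c[1])<r)&(B[:,2]>z0)&(B[:,2]<z1)]
    if n=="top":
        cs={k:P[v,u][:2] for k,(u,v) in dict(brush=(257,245),tin=(364,232),dish=(175,254),pink=(351,182),red=(414,205)).items()}
    print(n)
    print("grip",circ(sel(cs["brush"],.04,.164,.18)[:,:2]), sel(cs["brush"],.04,.15,.2)[:,2].max())
    g=sel(cs["brush"],.05,.162,.18); print(np.median(g,0))
    pl=sel(cs["brush"],.12,.100,.1075); print("plate",cv2.minAreaRect(pl[:,:2].astype(np.float32)), np.median(pl[:,2]))
    co=sel(cs["brush"],.07,.1085,.116); print("collar",len(co),circ(co[:,:2]),np.median(co[:,2]))
    for k in("tin","pink","red"):
        q=sel(cs[k],.055,.064,.078); print(k,circ(q[:,:2]),q[:,2].max())
    q=sel(cs["dish"],.07,.022,.034); print("dish",circ(q[:,:2]),q[:,2].max())
E
```

```text
top
grip (array([0.4745, 0.0157]), 0.0129, array([0.4742, 0.0154])) 0.1817144369043322
[0.47395397 0.01606433 0.17414718]
plate ((0.477853000164032, 0.012609925121068954), (0.11023180931806564, 0.11044726520776749), 83.16036224365234) 0.10451080328043105
collar 384 (array([0.4783, 0.011 ]), 0.0675, array([0.4805, 0.0156])) 0.11067201005626326
tin (array([ 0.5278, -0.2418]), 0.0404, array([ 0.5275, -0.2416])) 0.0749027542560079
pink (array([ 0.6554, -0.2168]), 0.0409, array([ 0.6553, -0.2164])) 0.07580137335052983
red (array([ 0.5943, -0.3697]), 0.0408, array([ 0.5938, -0.3688])) 0.07638179711535575
dish (array([0.4854, 0.2254]), 0.055, array([0.4851, 0.2248])) 0.03320630333286423
scene
grip (array([0.4776, 0.0139]), 0.0141, array([0.4783, 0.0125])) 0.17659470244568282
[0.48279381 0.0102889  0.1720816 ]
plate ((0.47995471954345703, 0.010148029774427414), (0.11163484305143356, 0.11507391184568405), 83.35900115966797) 0.10505227478732287
collar 301 (array([0.477 , 0.0131]), 0.0309, array([0.4775, 0.0127])) 0.11105963574795247
tin (array([ 0.5304, -0.2436]), 0.0412, array([ 0.5306, -0.2442])) 0.07225049086916985
pink (array([ 0.6587, -0.2182]), 0.0412, array([ 0.6587, -0.2192])) 0.07274605829620412
red (array([ 0.5962, -0.3718]), 0.0413, array([ 0.5967, -0.3714])) 0.07301641496516448
dish (array([0.4876, 0.2219]), 0.0567, array([0.4876, 0.2216])) 0.029587198379173674
```

```bash
python3 - <<'E'
from h import *
for n in("top","scene"):
    B=np.load(n+".npy").reshape(-1,3)
    m=(B[:,2]>.12)&(B[:,0]>.25)&(B[:,0]<.75)&(B[:,1]>-.5)&(B[:,1]<.75)
    q=B[m]; g=np.round(q[:,:2]/.05).astype(int)
    for k in sorted(set(map(tuple,g))):
        s=q[(g==k).all(1)]; print(n,np.array(k)*.05,len(s),s[:,2].max().round(3))
E
```

```text
top [0.4  0.45] 90 0.15
top [0.4 0.5] 180 0.203
top [0.45 0.  ] 92 0.182
top [0.45 0.05] 5 0.173
top [0.45 0.45] 318 0.202
top [0.45 0.5 ] 323 0.205
top [0.5 0. ] 48 0.178
top [0.5  0.05] 5 0.174
scene [0.25 0.55] 56 0.343
scene [0.3  0.55] 603 0.346
scene [0.3 0.6] 303 0.345
scene [0.3  0.65] 56 0.333
scene [0.35 0.6 ] 143 0.345
scene [0.35 0.65] 422 0.345
scene [0.4  0.45] 21 0.147
scene [0.4 0.5] 2 0.2
scene [0.45 0.  ] 33 0.177
scene [0.45 0.45] 435 0.2
scene [0.45 0.5 ] 330 0.201
scene [0.5 0. ] 354 0.176
```

>>> {"op": "step_arm", "data": {
  "plan": [
    {"z": 0.03},
    {"z": 0.03},
    {"x": 0.012, "y": -0.042},
    {"x": 0.012, "y": -0.042},
    {"x": 0.012, "y": -0.042},
    {"x": 0.012, "y": -0.042},
    {"x": 0.012, "y": -0.042},
    {"x": 0.012, "y": -0.042},
    {"x": 0.012, "y": -0.042},
    {"x": 0.012, "y": -0.042},
    {"x": 0.012, "y": -0.042},
    {"x": 0.012, "y": -0.042},
    {"x": 0.012, "y": -0.042},
    {"x": 0.012, "y": -0.042},
    {"x": 0.012, "y": -0.042},
    {"x": 0.014, "y": -0.041},
    {},
    {}
  ],
  "hand": 0,
  "squeeze": 50
}}

```text
schema error: expected keys x, y, z, wx, wy, wz
```

```bash
python3 - <<'E'
from h import *
s=ctrl.get_state(); print(s["clock"],s["tcp_pos"],s["eef_rot"][:,0] if hasattr(s["eef_rot"],'shape') else s["eef_rot"])
im,P=look("wrist"); save(im,"w1.png"); np.save("w1.npy",P)
print(im["pose"].round(3).tolist())
B=P.reshape(-1,3)
for lo,hi in((.165,.185),(.108,.116),(.1,.107)):
    q=B[(B[:,2]>lo)&(B[:,2]<hi)&(np.hypot(B[:,0]-.477,B[:,1]-.013)<.09)]
    if len(q)>20:
        p=q[:,:2].astype(np.float32); print(lo,len(q),cv2.minEnclosingCircle(p),cv2.minAreaRect(p),np.median(q,0))
E
```

```text
0.1 [0.30536918 0.60137351 0.23041635] [ 0.45271619  0.89165312 -0.00166281]
[[0.452, 0.86, 0.236, 0.244], [0.892, -0.435, -0.121, 0.633], [-0.001, 0.266, -0.964, 0.373], [0.0, 0.0, 0.0, 1.0]]
```

View pics/w1.png

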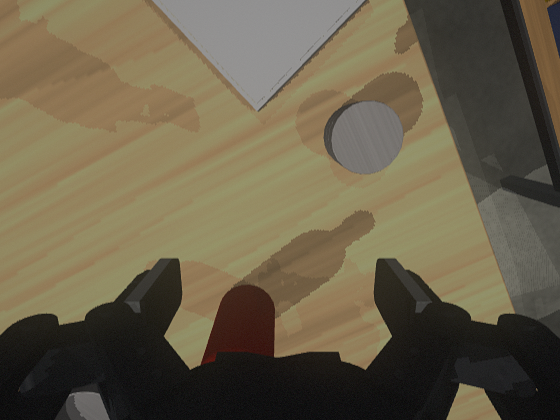

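The move was refused because every row needs all six keys, so this wrist view still shows the start pose, with a red bottle low in the picture.

>>> {"op": "step_arm", "data": {
  "plan": [
    {"x": 0, "y": 0, "z": 0.03, "wx": 0, "wy": 0, "wz": 0},
    {"x": 0, "y": 0, "z": 0.03, "wx": 0, "wy": 0, "wz": 0},
    {"x": 0.012, "y": -0.042, "z": 0, "wx": 0, "wy": 0, "wz": 0},
    {"x": 0.012, "y": -0.042, "z": 0, "wx": 0, "wy": 0, "wz": 0},
    {"x": 0.012, "y": -0.042, "z": 0, "wx": 0, "wy": 0, "wz": 0},
    {"x": 0.012, "y": -0.042, "z": 0, "wx": 0, "wy": 0, "wz": 0},
    {"x": 0.012, "y": -0.042, "z": 0, "wx": 0, "wy": 0, "wz": 0},
    {"x": 0.012, "y": -0.042, "z": 0, "wx": 0, "wy": 0, "wz": 0},
    {"x": 0.012, "y": -0.042, "z": 0, "wx": 0, "wy": 0, "wz": 0},
    {"x": 0.012, "y": -0.042, "z": 0, "wx": 0, "wy": 0, "wz": 0},
    {"x": 0.012, "y": -0.042, "z": 0, "wx": 0, "wy": 0, "wz": 0},
    {"x": 0.012, "y": -0.042, "z": 0, "wx": 0, "wy": 0, "wz": 0},
    {"x": 0.012, "y": -0.042, "z": 0, "wx": 0, "wy": 0, "wz": 0},
    {"x": 0.012, "y": -0.042, "z": 0, "wx": 0, "wy": 0, "wz": 0},
    {"x": 0.012, "y": -0.042, "z": 0, "wx": 0, "wy": 0, "wz": 0},
    {"x": 0.014, "y": -0.041, "z": 0, "wx": 0, "wy": 0, "wz": 0},
    {"x": 0, "y": 0, "z": 0, "wx": 0, "wy": 0, "wz": 0},
    {"x": 0, "y": 0, "z": 0, "wx": 0, "wy": 0, "wz": 0}
  ],
  "hand": 0,
  "squeeze": 50
}}

```text
clock: 2.4
tcp_pos: [0.4753, 0.0155, 0.2911]
eef_rot: [[0.452, -0.001, -0.892], [0.892, 0.0, 0.452], [0.0, -1.0, 0.001]]
force: [0.0, -0.2, -0.1]
opening: 0.0856
```

```bash
python3 - <<'E'
from h import *
im,P=look("wrist"); save(im,"w2.png"); np.save("w1.npy",P)
B=P.reshape(-1,3)
for lo,hi in((.168,.185),(.135,.165),(.108,.116),(.1,.107)):
    q=B[(B[:,2]>lo)&(B[:,2]<hi)&(np.hypot(B[:,0]-.477,B[:,1]-.013)<.09)]
    if len(q)>20:
        p=q[:,:2].astype(np.float32); print(lo,len(q),cv2.minEnclosingCircle(p),cv2.minAreaRect(p),np.median(q,0))
E
```

```text
0.168 725 ((0.4738396406173706, 0.01708299294114113), 0.013014734722673893) ((0.4738239645957947, 0.017128095030784607), (0.02515026181936264, 0.025071263313293457), 40.558021545410156) [0.47268833 0.01770313 0.1746348 ]
0.135 164 ((0.4718547463417053, 0.018325243145227432), 0.012693316675722599) ((0.46735119819641113, 0.02122073620557785), (0.025186633691191673, 0.01070808619260788), 57.26177215576172) [0.46303316 0.02239094 0.15104399]
0.108 1668 ((0.4737100303173065, 0.017381159588694572), 0.029918845742940903) ((0.4726918339729309, 0.017860105261206627), (0.058392271399497986, 0.0569615475833416), 63.14699172973633) [0.46492858 0.02486585 0.1110399 ]
0.1 8336 ((0.4767851233482361, 0.013323858380317688), 0.07732004672288895) ((0.4772525429725647, 0.013650897890329361), (0.110202856361866, 0.11047276109457016), 83.29425048828125) [0.47317498 0.01311339 0.10506412]
```

View pics/w2.png

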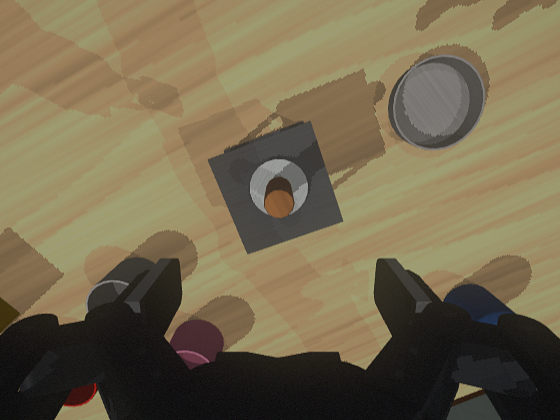

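The wrist view shows the brush centred laterally between the jaws, with its top at (279,204). The grip, collar and plate sizes all check, so the current x,y is right and I'll descend and grip.

>>> {"op": "step_arm", "data": {
  "plan": [
    {"x": 0, "y": 0, "z": -0.025, "wx": 0, "wy": 0, "wz": 0},
    {"x": 0, "y": 0, "z": -0.03, "wx": 0, "wy": 0, "wz": 0},
    {"x": 0, "y": 0, "z": -0.03, "wx": 0, "wy": 0, "wz": 0},
    {"x": 0, "y": 0, "z": -0.03, "wx": 0, "wy": 0, "wz": 0},
    {"x": 0, "y": 0, "z": -0.025, "wx": 0, "wy": 0, "wz": 0},
    {"x": 0, "y": 0, "z": -0.02, "wx": 0, "wy": 0, "wz": 0},
    {"x": 0, "y": 0, "z": 0, "wx": 0, "wy": 0, "wz": 0},
    {"x": 0, "y": 0, "z": 0, "wx": 0, "wy": 0, "wz": 0}
  ]
}}

```text
clock: 3.45
tcp_pos: [0.4759, 0.0157, 0.1319]
eef_rot: [[0.452, 0.001, -0.892], [0.892, 0.0, 0.452], [0.001, -1.0, -0.0]]
force: [-0.1, 0.4, 0.7]
opening: 0.0852
```

>>> {"op": "step_arm", "data": {
  "plan": [
    {"x": 0, "y": 0, "z": 0, "wx": 0, "wy": 0, "wz": 0},
    {"x": 0, "y": 0, "z": 0, "wx": 0, "wy": 0, "wz": 0},
    {"x": 0, "y": 0, "z": 0, "wx": 0, "wy": 0, "wz": 0},
    {"x": 0, "y": 0, "z": 0, "wx": 0, "wy": 0, "wz": 0},
    {"x": 0, "y": 0, "z": 0, "wx": 0, "wy": 0, "wz": 0},
    {"x": 0, "y": 0, "z": 0, "wx": 0, "wy": 0, "wz": 0},
    {"x": 0, "y": 0, "z": 0, "wx": 0, "wy": 0, "wz": 0},
    {"x": 0, "y": 0, "z": 0, "wx": 0, "wy": 0, "wz": 0}
  ],
  "hand": 1,
  "squeeze": 50
}}

```text
clock: 4.45
tcp_pos: [0.4758, 0.015, 0.1316]
eef_rot: [[0.453, 0.0, -0.892], [0.892, 0.0, 0.453], [0.0, -1.0, -0.0]]
force: [-1.2, 0.6, 4.7]
opening: 0.025
```

>>> {"op": "step_arm", "data": {
  "plan": [
    {"x": 0, "y": 0, "z": 0.01, "wx": 0, "wy": 0, "wz": 0},
    {"x": 0, "y": 0, "z": 0.015, "wx": 0, "wy": 0, "wz": 0},
    {"x": 0, "y": 0, "z": 0.015, "wx": 0, "wy": 0, "wz": 0},
    {"x": 0, "y": 0, "z": 0.015, "wx": 0, "wy": 0, "wz": 0},
    {"x": 0, "y": 0, "z": 0.015, "wx": 0, "wy": 0, "wz": 0},
    {"x": 0, "y": 0, "z": 0.015, "wx": 0, "wy": 0, "wz": 0},
    {"x": 0, "y": 0, "z": 0.015, "wx": 0, "wy": 0, "wz": 0},
    {"x": 0, "y": 0, "z": 0.015, "wx": 0, "wy": 0, "wz": 0},
    {"x": 0, "y": 0, "z": 0.015, "wx": 0, "wy": 0, "wz": 0},
    {"x": 0, "y": 0, "z": 0, "wx": 0, "wy": 0, "wz": 0},
    {"x": 0, "y": 0, "z": 0, "wx": 0, "wy": 0, "wz": 0}
  ]
}}

```text
clock: 5.82
tcp_pos: [0.4753, 0.0149, 0.261]
eef_rot: [[0.453, -0.001, -0.892], [0.892, -0.0, 0.453], [-0.0, -1.0, 0.001]]
force: [-0.2, 0.5, -2.0]
opening: 0.0248
```

```bash
python3 - <<'E'
from h import *
s=ctrl.get_state(); print(s["clock"],s["tcp_pos"],s["force"],s["opening"])
im,P=look("scene"); save(im,"s2.png"); im2,P2=look("top")
cv2.imwrite("pics/s2c.png",np.vstack([cv2.resize(im["frame"][60:270,130:420,::-1],(580,420))]))
t=s["tcp_pos"]
for Q in(P,P2):
    B=Q.reshape(-1,3)
    for lo,hi in((.123,.1365),(.14,.17),(.175,.2),(.225,.232),(.228,.248)):
        q=B[(B[:,2]>lo)&(B[:,2]<hi)&(np.hypot(B[:,0]-t[0],B[:,1]-t[1])<.045)]
        if len(q)>10: print(lo,len(q),np.median(q,0).round(4),q.min(0).round(4),q.max(0).round(4))
B=P2.reshape(-1,3); 
v=P2[225:285,225:295]; m=(v[...,2]<.02); print("hole",m.sum(),v[m][:,2][:0])
E
```

```text
5.825 [0.47527539 0.01490793 0.2609507 ] [-0.21152235  0.50563709 -1.96043244] 0.024776146630354202
0.14 100 [0.4836 0.0081 0.1599] [0.4743 0.0009 0.1491] [0.4888 0.0203 0.1695]
0.175 165 [0.4838 0.0081 0.1896] [ 4.650e-01 -1.000e-04  1.753e-01] [0.4891 0.0242 0.1999]
0.228 378 [0.4866 0.0053 0.2402] [ 0.4469 -0.0171  0.2334] [0.5057 0.0421 0.2476]
hole 868 []
```

View pics/s2c.png

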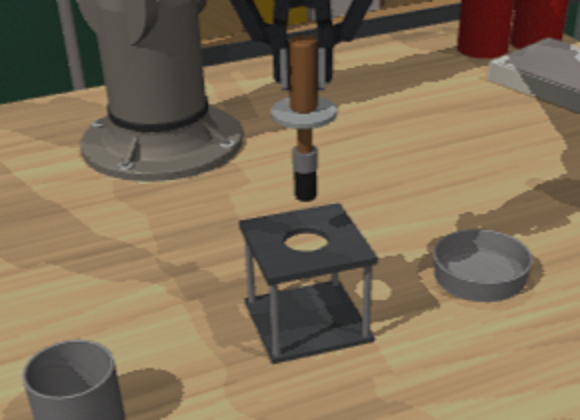

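The crop shows the brush held upright and clear above the stand hole (306,240). Tip is at about z = 0.149, so I'll carry it to the tin, check, then dip.

>>> {"op": "step_arm", "data": {
  "plan": [
    {"x": 0.003, "y": -0.013, "z": 0, "wx": 0, "wy": 0, "wz": 0},
    {"x": 0.0055, "y": -0.026, "z": 0, "wx": 0, "wy": 0, "wz": 0},
    {"x": 0.007, "y": -0.036, "z": 0, "wx": 0, "wy": 0, "wz": 0},
    {"x": 0.008, "y": -0.036, "z": 0, "wx": 0, "wy": 0, "wz": 0},
    {"x": 0.007, "y": -0.036, "z": 0, "wx": 0, "wy": 0, "wz": 0},
    {"x": 0.008, "y": -0.036, "z": 0, "wx": 0, "wy": 0, "wz": 0},
    {"x": 0.007, "y": -0.036, "z": 0, "wx": 0, "wy": 0, "wz": 0},
    {"x": 0.005, "y": -0.026, "z": 0, "wx": 0, "wy": 0, "wz": 0},
    {"x": 0.003, "y": -0.013, "z": 0, "wx": 0, "wy": 0, "wz": 0},
    {"x": 0, "y": 0, "z": 0, "wx": 0, "wy": 0, "wz": 0},
    {"x": 0, "y": 0, "z": 0, "wx": 0, "wy": 0, "wz": 0}
  ]
}}

```text
clock: 7.3
tcp_pos: [0.5291, -0.2419, 0.2611]
eef_rot: [[0.451, -0.0, -0.892], [0.892, 0.001, 0.451], [0.001, -1.0, 0.001]]
force: [-0.7, -0.1, -1.5]
opening: 0.025
```

>>> {"op": "step_arm", "data": {
  "plan": [
    {"x": 0, "y": 0, "z": -0.01, "wx": 0, "wy": 0, "wz": 0},
    {"x": 0, "y": 0, "z": -0.015, "wx": 0, "wy": 0, "wz": 0},
    {"x": 0, "y": 0, "z": -0.015, "wx": 0, "wy": 0, "wz": 0},
    {"x": 0, "y": 0, "z": -0.015, "wx": 0, "wy": 0, "wz": 0},
    {"x": 0, "y": 0, "z": -0.015, "wx": 0, "wy": 0, "wz": 0},
    {"x": 0, "y": 0, "z": 0, "wx": 0, "wy": 0, "wz": 0}
  ]
}}

```text
clock: 8.05
tcp_pos: [0.5282, -0.2428, 0.1897]
eef_rot: [[0.453, -0.003, -0.892], [0.892, 0.001, 0.453], [-0.001, -1.0, 0.003]]
force: [-0.7, -0.1, -0.2]
opening: 0.0245
```

```bash
python3 - <<'E'
from h import *
s=ctrl.get_state(); print(s["clock"],s["tcp_pos"],s["force"])
im,P=look("scene"); 
cv2.imwrite("pics/s3.png",cv2.resize(im["frame"][130:350,60:350,::-1],(580,440)))
E
```

```text
8.05 [ 0.52818919 -0.24276892  0.18972114] [-0.72108288 -0.10083959 -0.20660747]
```

View pics/s3.png

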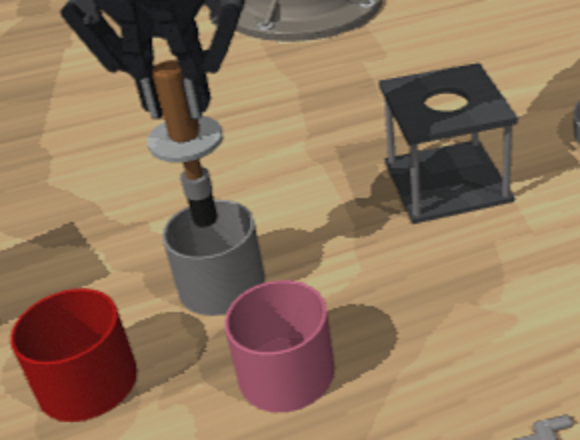

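The crop shows the tip entering the tin opening (204,220) well clear of the rim, with the brush parallel to the tin's axis. I'll dip 55 mm deeper and lift out.

>>> {"op": "step_arm", "data": {
  "plan": [
    {"x": 0, "y": 0, "z": -0.012, "wx": 0, "wy": 0, "wz": 0},
    {"x": 0, "y": 0, "z": -0.015, "wx": 0, "wy": 0, "wz": 0},
    {"x": 0, "y": 0, "z": -0.015, "wx": 0, "wy": 0, "wz": 0},
    {"x": 0, "y": 0, "z": -0.012, "wx": 0, "wy": 0, "wz": 0},
    {"x": 0, "y": 0, "z": 0, "wx": 0, "wy": 0, "wz": 0},
    {"x": 0, "y": 0, "z": 0, "wx": 0, "wy": 0, "wz": 0},
    {"x": 0, "y": 0, "z": 0, "wx": 0, "wy": 0, "wz": 0}
  ]
}}

```text
clock: 8.98
tcp_pos: [0.5295, -0.2433, 0.1379]
eef_rot: [[0.453, 0.001, -0.892], [0.892, -0.0, 0.453], [0.0, -1.0, -0.001]]
force: [-0.6, 0.4, -0.7]
opening: 0.0248
```

>>> {"op": "step_arm", "data": {
  "plan": [
    {"x": 0, "y": 0, "z": 0.01, "wx": 0, "wy": 0, "wz": 0},
    {"x": 0, "y": 0, "z": 0.015, "wx": 0, "wy": 0, "wz": 0},
    {"x": 0, "y": 0, "z": 0.015, "wx": 0, "wy": 0, "wz": 0},
    {"x": 0, "y": 0, "z": 0.015, "wx": 0, "wy": 0, "wz": 0},
    {"x": 0, "y": 0, "z": 0.015, "wx": 0, "wy": 0, "wz": 0},
    {"x": 0, "y": 0, "z": 0.015, "wx": 0, "wy": 0, "wz": 0},
    {"x": 0, "y": 0, "z": 0.015, "wx": 0, "wy": 0, "wz": 0},
    {"x": 0, "y": 0, "z": 0.015, "wx": 0, "wy": 0, "wz": 0},
    {"x": 0, "y": 0, "z": 0.01, "wx": 0, "wy": 0, "wz": 0},
    {"x": 0, "y": 0, "z": 0, "wx": 0, "wy": 0, "wz": 0},
    {"x": 0, "y": 0, "z": 0, "wx": 0, "wy": 0, "wz": 0}
  ]
}}

```text
clock: 10.35
tcp_pos: [0.5288, -0.2429, 0.2618]
eef_rot: [[0.453, -0.001, -0.892], [0.892, 0.0, 0.453], [-0.0, -1.0, 0.001]]
force: [0.5, -0.9, -1.2]
opening: 0.0251
```

```bash
python3 - <<'E'
from h import *
s=ctrl.get_state(); t=s["tcp_pos"]; print(s["clock"],t,s["force"],s["opening"])
im,P=look("scene"); im,P2=look("top")
for Q in(P,P2):
    B=Q.reshape(-1,3)
    q=B[(np.hypot(B[:,0]-.529,B[:,1]+.243)<.055)&(B[:,2]>.064)&(B[:,2]<.078)]; print("tin",cv2.minEnclosingCircle(q[:,:2].astype(np.float32)))
    for lo,hi in((t[2]-.105,t[2]-.085),(t[2]-.04,t[2]-.012)):
        q=B[(np.hypot(B[:,0]-t[0],B[:,1]-t[1])<.045)&(B[:,2]>lo)&(B[:,2]<hi)]
        if len(q)>10: print(np.median(q,0).round(4),q.min(0).round(4),q.max(0).round(4))
    # hole: rows of plate points, fit hole edge from low points seen through plate
    m=((np.hypot(Q[...,0]-.4775,Q[...,1]-.013)<.1)&(np.abs(Q[...,2]-.105)<.004)).astype(np.uint8)
    cs,h=cv2.findContours(m,cv2.RETR_CCOMP,cv2.CHAIN_APPROX_NONE)
    for c,hh in zip(cs,h[0]):
        if hh[3]>=0 and len(c)>20:
            p=np.array([Q[y,x] for x,y in c[:,0]]); print("hole",len(p),cv2.fitEllipse(p[:,:2].astype(np.float32)),p[:,2].mean())
E
```

```text
10.35 [ 0.52878994 -0.24291747  0.26180784] [ 0.53150708 -0.92048631 -1.16050974] 0.02509799186787289
tin ((0.5302177667617798, -0.2449808418750763), 0.041112788021564484)
[ 0.5375 -0.2457  0.1668] [ 0.5279 -0.2558  0.1568] [ 0.5412 -0.2343  0.1766]
[ 0.5402 -0.2467  0.2413] [ 0.5009 -0.2747  0.2218] [ 0.5602 -0.2149  0.2497]
hole 50 ((0.4804092049598694, 0.009368021972477436), (0.04409642517566681, 0.04683741554617882), 62.21370315551758) 0.1038165045454413
tin ((0.0, 0.0), 0.0)
hole 58 ((0.477691113948822, 0.012426400557160378), (0.04523758217692375, 0.047581471502780914), 110.1011962890625) 0.10464896211548676
```

>>> {"op": "step_arm", "data": {
  "plan": [
    {"x": -0.003, "y": 0.013, "z": 0, "wx": 0, "wy": 0, "wz": 0},
    {"x": -0.005, "y": 0.0255, "z": 0, "wx": 0, "wy": 0, "wz": 0},
    {"x": -0.007, "y": 0.036, "z": 0, "wx": 0, "wy": 0, "wz": 0},
    {"x": -0.007, "y": 0.036, "z": 0, "wx": 0, "wy": 0, "wz": 0},
    {"x": -0.007, "y": 0.036, "z": 0, "wx": 0, "wy": 0, "wz": 0},
    {"x": -0.007, "y": 0.036, "z": 0, "wx": 0, "wy": 0, "wz": 0},
    {"x": -0.007, "y": 0.035, "z": 0, "wx": 0, "wy": 0, "wz": 0},
    {"x": -0.005, "y": 0.025, "z": 0, "wx": 0, "wy": 0, "wz": 0},
    {"x": -0.003, "y": 0.013, "z": 0, "wx": 0, "wy": 0, "wz": 0},
    {"x": 0, "y": 0, "z": 0, "wx": 0, "wy": 0, "wz": 0},
    {"x": 0, "y": 0, "z": -0.01, "wx": 0, "wy": 0, "wz": 0},
    {"x": 0, "y": 0, "z": -0.01, "wx": 0, "wy": 0, "wz": 0},
    {"x": 0, "y": 0, "z": -0.01, "wx": 0, "wy": 0, "wz": 0},
    {"x": 0, "y": 0, "z": 0, "wx": 0, "wy": 0, "wz": 0},
    {"x": 0, "y": 0, "z": 0, "wx": 0, "wy": 0, "wz": 0}
  ]
}}

```text
clock: 12.32
tcp_pos: [0.4782, 0.0122, 0.2323]
eef_rot: [[0.453, 0.0, -0.892], [0.892, -0.0, 0.453], [-0.0, -1.0, -0.0]]
force: [0.3, -0.1, -1.4]
opening: 0.0248
```

```bash
python3 - <<'E'
from h import *
s=ctrl.get_state(); print(s["clock"],s["tcp_pos"],s["force"])
im,P=look("scene"); 
cv2.imwrite("pics/s4.png",cv2.resize(im["frame"][100:250,210:350,::-1],(560,600)))
E
```

```text
12.325 [0.47822895 0.01223135 0.23233266] [ 0.33993009 -0.14519235 -1.4191444 ]
```

View pics/s4.png

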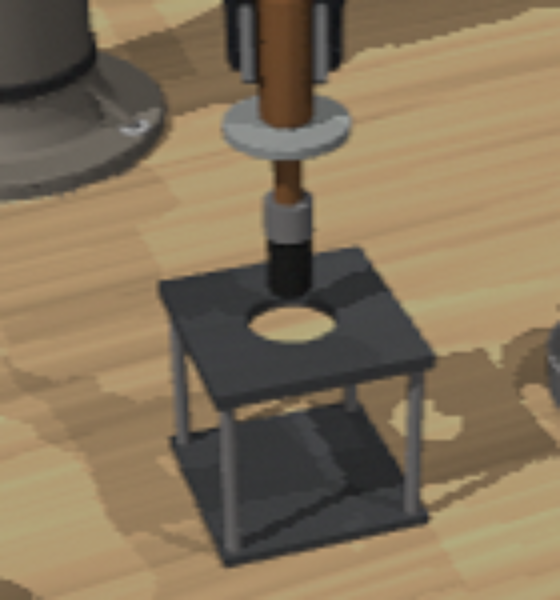

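The bristle tip (290,290) is centred over the hole (292,323), about 15 mm above it. I'll lower it.

>>> {"op": "step_arm", "data": {
  "plan": [
    {"x": 0, "y": 0, "z": -0.01, "wx": 0, "wy": 0, "wz": 0},
    {"x": 0, "y": 0, "z": -0.01, "wx": 0, "wy": 0, "wz": 0},
    {"x": 0, "y": 0, "z": -0.01, "wx": 0, "wy": 0, "wz": 0},
    {"x": 0, "y": 0, "z": -0.01, "wx": 0, "wy": 0, "wz": 0},
    {"x": 0, "y": 0, "z": 0, "wx": 0, "wy": 0, "wz": 0}
  ]
}}

```text
clock: 13.0
tcp_pos: [0.4774, 0.0123, 0.1913]
eef_rot: [[0.453, -0.002, -0.892], [0.892, -0.001, 0.453], [-0.001, -1.0, 0.001]]
force: [0.1, 0.3, -0.9]
opening: 0.0251
```

>>> {"op": "step_arm", "data": {
  "plan": [
    {"x": 0, "y": 0, "z": -0.01, "wx": 0, "wy": 0, "wz": 0},
    {"x": 0, "y": 0, "z": -0.01, "wx": 0, "wy": 0, "wz": 0},
    {"x": 0, "y": 0, "z": -0.01, "wx": 0, "wy": 0, "wz": 0},
    {"x": 0, "y": 0, "z": -0.01, "wx": 0, "wy": 0, "wz": 0},
    {"x": 0, "y": 0, "z": -0.01, "wx": 0, "wy": 0, "wz": 0},
    {"x": 0, "y": 0, "z": -0.006, "wx": 0, "wy": 0, "wz": 0},
    {"x": 0, "y": 0, "z": 0, "wx": 0, "wy": 0, "wz": 0},
    {"x": 0, "y": 0, "z": 0, "wx": 0, "wy": 0, "wz": 0}
  ]
}}

```text
clock: 14.0
tcp_pos: [0.4783, 0.0124, 0.1365]
eef_rot: [[0.453, 0.0, -0.892], [0.892, 0.0, 0.453], [0.0, -1.0, -0.0]]
force: [0.2, -0.1, -1.1]
opening: 0.0251
```

>>> {"op": "step_arm", "data": {
  "plan": [
    {"x": 0, "y": 0, "z": -0.002, "wx": 0, "wy": 0, "wz": 0},
    {"x": 0, "y": 0, "z": -0.001, "wx": 0, "wy": 0, "wz": 0},
    {"x": 0, "y": 0, "z": -0.001, "wx": 0, "wy": 0, "wz": 0},
    {"x": 0, "y": 0, "z": 0, "wx": 0, "wy": 0, "wz": 0},
    {"x": 0, "y": 0, "z": 0, "wx": 0, "wy": 0, "wz": 0}
  ]
}}

```text
clock: 14.62
tcp_pos: [0.4781, 0.0124, 0.1323]
eef_rot: [[0.453, 0.0, -0.892], [0.892, 0.0, 0.453], [0.0, -1.0, -0.0]]
force: [0.3, -0.7, -1.3]
opening: 0.0247
```

>>> {"op": "step_arm", "data": {
  "plan": [
    {"x": 0, "y": 0, "z": -0.0005, "wx": 0, "wy": 0, "wz": 0},
    {"x": 0, "y": 0, "z": -0.0005, "wx": 0, "wy": 0, "wz": 0},
    {"x": 0, "y": 0, "z": 0, "wx": 0, "wy": 0, "wz": 0},
    {"x": 0, "y": 0, "z": 0, "wx": 0, "wy": 0, "wz": 0}
  ]
}}

```text
clock: 15.12
tcp_pos: [0.4782, 0.0124, 0.1316]
eef_rot: [[0.453, 0.0, -0.892], [0.892, 0.0, 0.453], [0.0, -1.0, -0.0]]
force: [-2.3, 0.3, 4.9]
opening: 0.025
```

The collar made contact at 4.9 N and TCP z = 0.1316, the same height as at the grasp. Releasing now.

>>> {"op": "step_arm", "data": {
  "plan": [
    {"x": 0, "y": 0, "z": 0, "wx": 0, "wy": 0, "wz": 0},
    {"x": 0, "y": 0, "z": 0, "wx": 0, "wy": 0, "wz": 0},
    {"x": 0, "y": 0, "z": 0, "wx": 0, "wy": 0, "wz": 0},
    {"x": 0, "y": 0, "z": 0, "wx": 0, "wy": 0, "wz": 0},
    {"x": 0, "y": 0, "z": 0, "wx": 0, "wy": 0, "wz": 0},
    {"x": 0, "y": 0, "z": 0, "wx": 0, "wy": 0, "wz": 0},
    {"x": 0, "y": 0, "z": 0, "wx": 0, "wy": 0, "wz": 0},
    {"x": 0, "y": 0, "z": 0, "wx": 0, "wy": 0, "wz": 0}
  ],
  "hand": 0
}}

```text
clock: 16.12
tcp_pos: [0.4781, 0.0124, 0.1313]
eef_rot: [[0.453, -0.0, -0.892], [0.892, 0.0, 0.453], [0.0, -1.0, 0.0]]
force: [-0.1, 1.0, -0.3]
opening: 0.0857
```

>>> {"op": "step_arm", "data": {
  "plan": [
    {"x": 0, "y": 0, "z": 0.01, "wx": 0, "wy": 0, "wz": 0},
    {"x": 0, "y": 0, "z": 0.02, "wx": 0, "wy": 0, "wz": 0},
    {"x": 0, "y": 0, "z": 0.03, "wx": 0, "wy": 0, "wz": 0},
    {"x": 0, "y": 0, "z": 0.03, "wx": 0, "wy": 0, "wz": 0},
    {"x": 0, "y": 0, "z": 0.03, "wx": 0, "wy": 0, "wz": 0},
    {"x": 0, "y": 0, "z": 0.03, "wx": 0, "wy": 0, "wz": 0},
    {"x": 0, "y": 0, "z": 0.02, "wx": 0, "wy": 0, "wz": 0},
    {"x": 0, "y": 0, "z": 0, "wx": 0, "wy": 0, "wz": 0},
    {"x": 0, "y": 0, "z": 0, "wx": 0, "wy": 0, "wz": 0}
  ]
}}

```text
clock: 17.25
tcp_pos: [0.4776, 0.0123, 0.3008]
eef_rot: [[0.453, -0.001, -0.892], [0.892, -0.0, 0.453], [-0.0, -1.0, 0.001]]
force: [-0.2, 0.6, 0.8]
opening: 0.0852
```

```bash
python3 - <<'E'
from h import *
s=ctrl.get_state(); print(s["clock"],s["tcp_pos"],s["force"],s["opening"])
im,P=look("scene"); save(im,"s5.png"); imt,P2=look("top"); imw,P3=look("wrist")
def C(B,c,r,a,b):
    q=B[(np.hypot(B[:,0]-c[0],B[:,1]-c[1])<r)&(B[:,2]>a)&(B[:,2]<b)]
    return (np.round(cv2.minEnclosingCircle(q[:,:2].astype(np.float32))[0],4),len(q),q[:,2].max()) if len(q)>10 else len(q)
for n,Q in(("scene",P),("top",P2),("wrist",P3)):
    B=Q.reshape(-1,3)
    print(n,"grip",C(B,(.478,.0125),.04,.166,.182),"collar",C(B,(.478,.0125),.04,.1085,.116),"tin",C(B,(.529,-.243),.055,.064,.078),"dish",C(B,(.4865,.2235),.07,.022,.034))
E
```

```text
17.25 [0.47758344 0.01231942 0.30080539] [-0.20275439  0.55215617  0.82341278] 0.08524217970513773
scene grip (array([0.4802, 0.0093]), 117, np.float64(0.17639196556600145)) collar (array([0.48  , 0.0104]), 301, np.float64(0.11579547874500268)) tin (array([ 0.5298, -0.2452]), 380, np.float64(0.07269103519853226)) dish (array([0.4864, 0.2219]), 298, np.float64(0.030185745023273314))
top grip 0 collar 0 tin (array([ 0.5282, -0.2415]), 157, np.float64(0.07525188340309419)) dish (array([0.485 , 0.2253]), 209, np.float64(0.033281130800978165))
wrist grip (array([0.4758, 0.0136]), 694, np.float64(0.17683889146187481)) collar (array([0.4756, 0.0136]), 1573, np.float64(0.11586551486647606)) tin (array([ 0.5119, -0.2429]), 253, np.float64(0.07153297352577104)) dish (array([0.4844, 0.2263]), 1110, np.float64(0.030397106872382174))
```

View pics/s5.png

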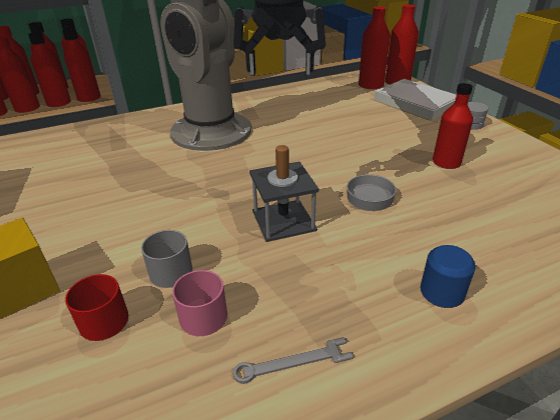

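The brush hangs upright on its collar in the stand (grip at (283,160)), the tin and dish are where they were, and the gripper is clear.

```bash
python3 -c "
from station import ctrl
print(ctrl.job_done())"
```

```text
the job is handed in; nothing more can be done
None
```

The job is done and handed in at about 17 s of the 58 s allowed. I lifted the brush straight out of its stand and dipped it about 45 mm below the rim of the steel tin without touching it. I then lifted it out, lowered it back through the stand hole until the collar took a light contact of about 5 N, and released it.

**Brush:** the last checks show it upright on its collar, with its top at about 0.176 m and the collar face at about 0.111–0.116 m, as before. It hangs within about 1 mm of the hole centre.

**Tin and dish:** both are where they were, to within about 1 mm of measuring noise. One reading disagreed: the wrist camera put the tin about 17 mm off in x, probably because it saw only part of the rim. The other two cameras show it unmoved.

**Other points:**
- The top camera could not see the brush at the end because the arm was in the way, so that check rests on the scene and wrist cameras.
- The first move call was refused because of its row format; nothing moved.

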